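Start the teapot's brewing timer

TASK

The round-bellied teapot with the spout has just been filled. Start its timer, the one standing in front of it on the robot's side: press that timer's long start bar down lightly with the fingertips, let it spring up again, and withdraw clear of everything. Do not pick up or shove any timer or pot, and leave the little set keys and the other two timers' bars alone.

Things in the scene. Friction and masses are not known exactly. Their poses are not given: they have to be found in the camera images.
- teapot: the low round-bellied steel teapot, belly 114 mm across, 129 mm tall with its knob; a curved spout on its own +x side, a black loop handle on its -x side (reaching 105 mm from the axis). Origin: centre of its underside, on the mat
- press_pot: plunger pot: straight glass cylinder 100 mm across in a steel frame, thin plunger rod with a black ball pulled up, 228 mm tall; handle on its -x side (reaching 100 mm). Origin: centre of its underside
- jug: tall straight-sided steel brewing jug with a flat lid, 104 mm across, 181 mm tall; handle on its -x side (reaching 95 mm). Origin: centre of its underside
- timer_a: leftmost (largest y) of three alike loose white kitchen timers: wedge 110 mm wide (its y), 95 deep (its x), top 22 mm high at the front, 35 at the back (8 degrees). Origin: centre of underside, on the 5 mm mat; -x is its front, +x points to its pot, 185 to 200 mm away, within 15 mm of that line. Two 12 mm round set keys, 1.5 mm proud, 31 mm behind the start bar's centre line, 36 mm to either side
- bar_a_top (a point): centre of the top of the grey start bar of the leftmost (largest y) timer, moving with the bar. The bar is 66 mm long (timer's y) and 20 mm deep, lies along the front of the timer, 30 mm in front of its centre, and stands 7 mm proud of the top face (about 31 mm above the mat)
- bar_a (a joint): how far that timer's start bar (leftmost (largest y)) is pressed: 0 up, 0.005 m fully down, sprung, 1.4 N to start moving and about 5 N fully down; the timer registers beyond 0.003 m (3.5 N)
- timer_b: middle of three alike loose white kitchen timers: wedge 110 mm wide (its y), 95 deep (its x), top 22 mm high at the front, 35 at the back (8 degrees). Origin: centre of underside, on the 5 mm mat; -x is its front, +x points to its pot, 185 to 200 mm away, within 15 mm of that line. Two 12 mm round set keys, 1.5 mm proud, 31 mm behind the start bar's centre line, 36 mm to either side
- bar_b_top (a point): centre of the top of the grey start bar of the middle timer, moving with the bar. The bar is 66 mm long (timer's y) and 20 mm deep, lies along the front of the timer, 30 mm in front of its centre, and stands 7 mm proud of the top face (about 31 mm above the mat)
- bar_b (a joint): how far that timer's start bar (middle) is pressed: 0 up, 0.005 m fully down, sprung, 1.4 N to start moving and about 5 N fully down; the timer registers beyond 0.003 m (3.5 N)
- timer_c: rightmost (smallest y) of three alike loose white kitchen timers: wedge 110 mm wide (its y), 95 deep (its x), top 22 mm high at the front, 35 at the back (8 degrees). Origin: centre of underside, on the 5 mm mat; -x is its front, +x points to its pot, 185 to 200 mm away, within 15 mm of that line. Two 12 mm round set keys, 1.5 mm proud, 31 mm behind the start bar's centre line, 36 mm to either side
- bar_c_top (a point): centre of the top of the grey start bar of the rightmost (smallest y) timer, moving with the bar. The bar is 66 mm long (timer's y) and 20 mm deep, lies along the front of the timer, 30 mm in front of its centre, and stands 7 mm proud of the top face (about 31 mm above the mat)
- bar_c (a joint): how far that timer's start bar (rightmost (smallest y)) is pressed: 0 up, 0.005 m fully down, sprung, 1.4 N to start moving and about 5 N fully down; the timer registers beyond 0.003 m (3.5 N)
- key_a_l (a joint): how far the small round left (+y) set key of timer_a is pressed: 0 up, 0.0015 m fully down
- key_a_r (a joint): how far the small round right (-y) set key of timer_a is pressed: 0 up, 0.0015 m fully down
- key_b_l (a joint): how far the small round left (+y) set key of timer_b is pressed: 0 up, 0.0015 m fully down
- key_b_r (a joint): how far the small round right (-y) set key of timer_b is pressed: 0 up, 0.0015 m fully down
- key_c_l (a joint): how far the small round left (+y) set key of timer_c is pressed: 0 up, 0.0015 m fully down
- key_c_r (a joint): how far the small round right (-y) set key of timer_c is pressed: 0 up, 0.0015 m fully down
Things that resemble listed ones, but are neither listed nor needed, are in the scene too. Leave any pink look-alike of the timer_a alone.

How it is judged:
By the outcome, as a careful person would: the job done as asked, in the order asked, and still so for the second after the job is handed in, with the robot touching nothing.
It also fails if it takes over 32 s, if anything falls off the work surface, if the arm or the gripper's body presses on something with over 40 N, if the wrist force passes 120 N, or if a joint passes its speed limit or range.

ROBOT

A 6-joint arm with a two-finger parallel gripper is mounted at the origin on the work surface. World frame = base frame: x ahead of the robot, y to its left, z up, the work surface at z = 0. Lengths are in m, angles in rad, forces in N, time in s.
With the tool pointing down it reaches from about 0.375 to 0.825 m from the base axis. Payload 5.5 kg.
Tool frame: the origin (TCP) lies midway between the tips of the shut fingers; the grasp point (between the pads) lies 19 mm behind it (manip.grip_point_offset is the distance from the TCP to the grasp point, in m); z points along the fingers, x is the direction in which the jaws open and shut, and the axes are right-handed (so a half turn about z gives the same grasp; the last joint's range is limited). The gripper opens to 85 mm and grips with 20 to 120 N. Pads are 22 mm wide; open, the fingers measure 114 mm over their backs; the gripper's body (76 mm by 85 mm) begins 54 mm behind the grasp point. The pads swing forward as they close: fully open they stand 13 mm farther back than shut.
Start: joints at [1.343, 0.314, -0.047, 1.21, 0, 1.571], TCP at [0.135, 0.584, 0.231] pointing down, gripper open.
Joint ranges: [-2.67, 2.67], [-0.69, 1.73], [-1.03, 1.25], [-2.08, 2.16], [-1.42, 1.45], [-3.14, 3.14]. Speed limits (rad/s): [2.39, 2.39, 3.01, 3.14, 3.14, 3.14].

INTERFACE

Orientations are given as a 3x3 rotation matrix whose columns are the frame's x, y, z axes.
In Python, from workcell import manip gives the robot as it stands.
- The arm moves only by the tool servo_tool, never from a script. Its argument "moves" is a list of rows, each an object of numbers: "gripper": the opening, from -1 (shut) to 1 (fully open), so that 0 is half open; "x", "y", "z": the shift along the world's x, y, z in m; "yaw": the turn about the world's z in degrees. A call has 1 to 8 rows; each row shifts and turns the commanded pose from where the row before left it; what a row does not reach is not made up. A row lasts 1/12 s, in which the tool goes at most 41.7 mm and 7.16 degrees, less where a joint would pass 70% of its speed; a pose out of reach is approached as far as the arm can. A call is refused whole if a number of a shift passes 0.0417 or a number of a turn 7.16, either way. A call with a gripper value outside its range is refused whole. The fingers move at their own pace and stop on an object; "grip_force" is the grip in N (left out, the last holds). Time passes only in rows, so rows that do not move let the fingers close. It gives the time, the measured TCP pose, the force and the opening at its end, in the units of the state.
- manip.get_state(): the state, without advancing time (a new reading comes with each control period).
- manip.get_image(name): name is "side" or "top" or "wrist"; returns (picture, depth): 384x512x3 uint8, red, green, blue; 384x512 float32, m along the optical axis (not along the pixel's ray), 0 where there is no reading.
- manip.camera_info(name): a dict with "K" (3x3 intrinsics, pixels), "view" (4x4, takes a point from world to camera coordinates). Camera axes: x right, y up, looking along -z (the intrinsics and any distortion apply to the point x, -y, -z); pixel columns grow to the right and rows downward; lengths in m; the calibration is good to about 2 mm. The wrist camera is an equidistant fisheye: a pixel r from the principal point sees the ray r / f radians off the axis. A picture is of the moment at which its call begins: read the wrist's pose just before it. camera_info takes no time and is no camera call; for the wrist camera it gives the pose at the moment of the call.
- manip.finish_job(): hands the job in, once; it reports no verdict.
The state is a dict: "time_s": time; "joint_pos": joint angles; "joint_vel": joint speeds; "joint_efforts": joint torques, N m; "tool_pos": TCP position; "tcp_rot": TCP orientation; "force": force on the tool from outside, world axes, zero at the start; "torque": the same for the moment, N m; "grip_width": finger opening in m.
Only numpy, scipy, OpenCV 4.12 (cv2) and the standard library are available. Lean on these libraries where they do the work, as an engineer would, in place of code of your own. Each camera call takes 0.05 s, during which the arm holds its last target.

## Working session

There is one attempt and no reset: what is moved stays moved. The work goes in short steps, Python scripts to look and compute and a tool call to move; the robot and the scene stay as the last step left them, time stands still between calls to the robot, and variables do not carry over. Pictures are saved under pics/ and viewed, and the job is handed in when it is done.

Besides the shell and the picture viewer there is one more tool, called by a JSON object that holds its "name" and its "arguments". servo_tool: Moves the arm, as the interface text tells. Its arguments: {"type":"object","properties":{"moves":{"type":"array"},"grip_force":{"type":"number"}},"required":["moves"]}

```bash
mkdir -p pics
cat > h.py <<'E'
import numpy as np,cv2
from workcell import manip
def grab(n):
    ci=manip.camera_info(n); im,d=manip.get_image(n)
    np.savez(f'pics/{n}.npz',im=im,d=d,K=ci['K'],V=ci['view'])
    cv2.imwrite(f'pics/{n}.png',im[:,:,::-1]); return ci
def px(n,u,v,z=None):
    f=np.load(f'pics/{n}.npz');K=f['K'];V=f['V'];d=f['d'][int(round(v)),int(round(u))]
    r=np.array([(u-K[0,2])/K[0,0],-(v-K[1,2])/K[1,1],-1.])
    T=np.linalg.inv(V)
    if z is None: p=r*d
    else:
        w=T[:3,:3]@r; p=r*((z-T[2,3])/w[2])
    return (T@np.append(p,1))[:3]
E
python3 - <<'E'
from h import *
for n in('top','side'):print({k:v for k,v in grab(n).items()})
s=manip.get_state();print(s)
E
```

```text
{'K': array([[395.09694446,   0.        , 258.06017812],
       [  0.        , 395.09694446, 197.68688593],
       [  0.        ,   0.        ,   1.        ]]), 'view': array([[-8.26502232e-02, -9.96578465e-01,  5.51973957e-04,
         9.63073009e-02],
       [ 9.71598481e-01, -8.04552765e-02,  2.22538403e-01,
        -5.32401563e-01],
       [-2.21732571e-01,  1.89291458e-02,  9.74923769e-01,
        -8.84885294e-01],
       [ 0.00000000e+00,  0.00000000e+00,  0.00000000e+00,
         1.00000000e+00]])}
{'K': array([[493.57954908,   0.        , 256.92513428],
       [  0.        , 493.57954908, 194.00301045],
       [  0.        ,   0.        ,   1.        ]]), 'view': array([[ 0.81588355, -0.57817438,  0.00695745, -0.40609791],
       [ 0.34815071,  0.50082437,  0.79244308, -0.26833975],
       [-0.46165475, -0.64411904,  0.60990619, -0.90411806],
       [ 0.        ,  0.        ,  0.        ,  1.        ]])}
{'time_s': 0.1, 'joint_pos': array([ 1.34304208e+00,  3.14149268e-01, -4.79496321e-02,  1.21018227e+00,
        3.62999225e-05,  1.57079400e+00]), 'joint_vel': array([-0.00179666, -0.00060437,  0.00146935, -0.00053363, -0.00281802,
        0.00062474]), 'joint_efforts': array([ 5.48783282e-04, -5.40764344e+01,  3.40542090e+01,  1.11223079e-02,
       -1.84394435e-05, -3.78017916e-06]), 'tool_pos': array([0.13535046, 0.58402486, 0.2305373 ]), 'tcp_rot': array([[ 2.25787821e-01,  9.74176433e-01, -3.70625219e-04],
       [ 9.74175372e-01, -2.25788122e-01, -1.43829999e-03],
       [-1.48484073e-03, -3.63033384e-05, -9.99998897e-01]]), 'force': array([ 0.27981847, -0.12817551, -0.28313982]), 'torque': array([-0.02618782, -0.05961325, -0.00289244]), 'grip_width': 0.08518709261384268}
```

View pics/top.png

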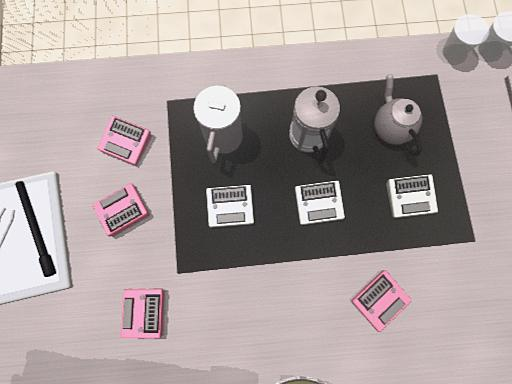

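View pics/side.png

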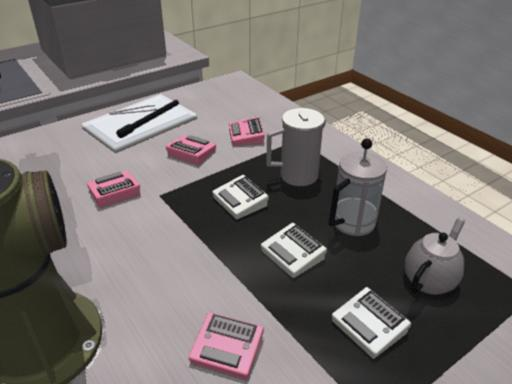

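The top view shows three pot and timer pairs: jug (217,115) with timer (230,206), press pot (315,115) with timer (320,202), and teapot (400,122) with timer (413,196). The teapot has the round belly, spout (390,85) and loop handle, so its timer is the rightmost one, timer_c. I'll confirm this in an enlarged crop.

Run:
```python
from h import *
im=cv2.imread('pics/top.png')
cv2.imwrite('pics/crop1.png',cv2.resize(im[70:225,370:450],None,fx=3.8,fy=3.8,interpolation=cv2.INTER_CUBIC))
cv2.imwrite('pics/crop2.png',cv2.resize(im[170:222,380:445],None,fx=10,fy=10,interpolation=cv2.INTER_CUBIC))
im=cv2.imread('pics/side.png')
cv2.imwrite('pics/crop3.png',cv2.resize(im[280:360,325:415],None,fx=7,fy=7,interpolation=cv2.INTER_CUBIC))
```

```text
(no output)
```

View pics/crop1.png

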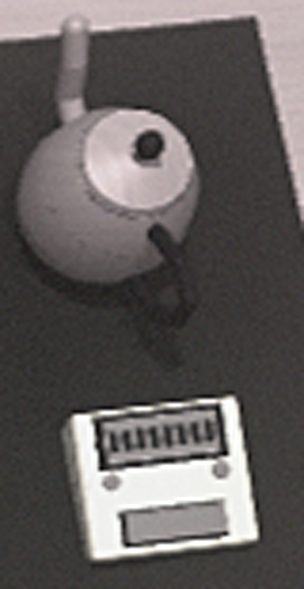

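View pics/crop2.png

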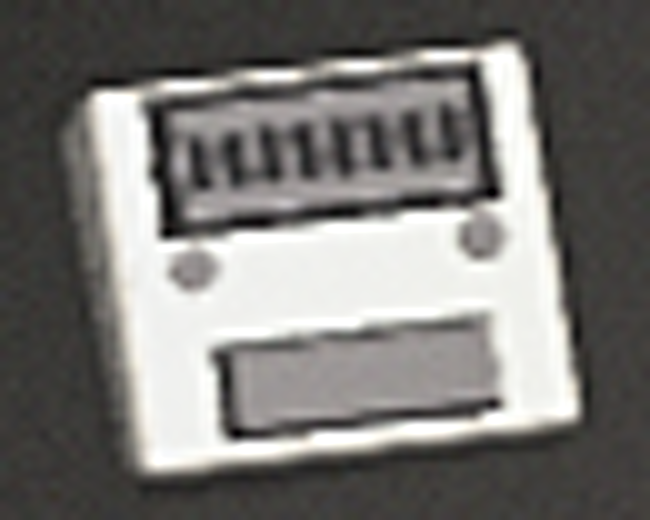

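View pics/crop3.png

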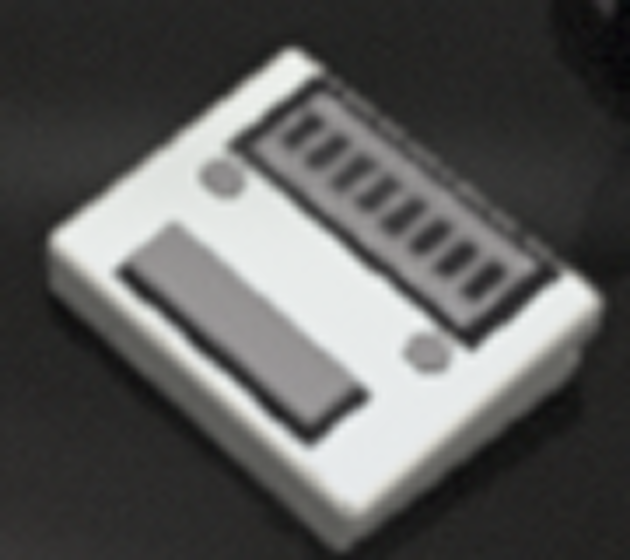

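The crop confirms it: teapot with spout, loop handle towards the timer, and timer_c directly in front. The start bar centre is at about (416.2,207.0) in top and (359.5,326.4) in side.

Run:
```python
from h import *
np.set_printoptions(precision=4,suppress=True)
print('bar top z.036',px('top',416.2,207,.036),'depth',px('top',416.2,207))
print('bar side',px('side',359.5,326.4,.036),px('side',359.5,326.4))
c=lambda n,o,s,P,z:[px(n,o[0]+x/s-.45,o[1]+y/s-.45,z) for x,y in P]
k=c('top',(380,170),10,[(193,268),(480,235)],.035);print('keys top',k, np.linalg.norm(k[0]-k[1]))
k2=c('side',(325,280),7,[(224,178),(428,352)],.035);print('keys side',k2,np.linalg.norm(k2[0]-k2[1]))
for q in(k,k2):
  d=q[0]-q[1];print('timer y dir deg',np.degrees(np.arctan2(-d[0],d[1])))
  x=np.array([d[1],-d[0],0])/np.linalg.norm(d); print('bar from keys',(q[0]+q[1])/2-.031*x)
print('teapot top knob',px('top',408,107,.129))
```

```text
bar top z.036 [ 0.4889 -0.3312  0.036 ] depth [ 0.489  -0.3315  0.0354]
bar side [ 0.4861 -0.3359  0.036 ] [ 0.485  -0.3367  0.0377]
keys top [array([ 0.519 , -0.2937,  0.035 ]), array([ 0.5214, -0.3656,  0.035 ])] 0.07186440806302193
keys side [array([ 0.5173, -0.2968,  0.035 ]), array([ 0.52  , -0.3679,  0.035 ])] 0.07109050193913355
timer y dir deg 1.934668258682252
bar from keys [ 0.4892 -0.3307  0.035 ]
timer y dir deg 2.230237660477373
bar from keys [ 0.4877 -0.3336  0.035 ]
teapot top knob [ 0.7104 -0.3135  0.129 ]
```

{"name": "servo_tool", "arguments": {"moves": [{"x": 0.026, "y": -0.024, "gripper": -1}, {"x": 0.026, "y": -0.024, "gripper": -1}, {"x": 0.026, "y": -0.024, "gripper": -1}, {"x": 0.026, "y": -0.024, "gripper": -1}, {"x": 0.026, "y": -0.024, "gripper": -1}, {"x": 0.026, "y": -0.024, "gripper": -1}, {"x": 0.026, "y": -0.024, "gripper": -1}, {"x": 0.026, "y": -0.024, "gripper": -1}], "grip_force": 20}}

```text
schema error: expected keys gripper, x, y, z, yaw
```

{"name": "servo_tool", "arguments": {"moves": [{"x": 0.026, "y": -0.024, "gripper": -1}, {"x": 0.026, "y": -0.024, "gripper": -1}, {"x": 0.026, "y": -0.024, "gripper": -1}, {"x": 0.026, "y": -0.024, "gripper": -1}, {"x": 0, "y": -0.035, "yaw": 5, "gripper": -1}, {"x": 0, "y": -0.035, "yaw": 5, "gripper": -1}, {"x": 0, "y": -0.035, "yaw": 5, "gripper": -1}, {"x": 0, "y": -0.035, "gripper": -1}]}}

```text
schema error: expected keys gripper, x, y, z, yaw
```

{"name": "servo_tool", "arguments": {"moves": [{"x": 0, "y": -0.035, "gripper": -1}, {"x": 0, "y": -0.035, "gripper": -1}, {"x": 0, "y": -0.035, "gripper": -1}, {"x": 0, "y": -0.035, "gripper": -1}, {"x": 0.01, "y": -0.035, "gripper": -1}, {"x": 0.01, "y": -0.035, "gripper": -1}, {"x": 0.01, "y": -0.035, "gripper": -1}, {"x": 0.01, "y": -0.035, "gripper": -1}]}}

```text
schema error: expected keys gripper, x, y, z, yaw
```

All keys are required in every row, so I'm resending with them filled in.

{"name": "servo_tool", "arguments": {"moves": [{"x": 0.026, "y": -0.024, "z": 0, "yaw": 0, "gripper": -1}, {"x": 0.026, "y": -0.024, "z": 0, "yaw": 0, "gripper": -1}, {"x": 0.026, "y": -0.024, "z": 0, "yaw": 0, "gripper": -1}, {"x": 0.026, "y": -0.024, "z": 0, "yaw": 0, "gripper": -1}, {"x": 0.026, "y": -0.024, "z": 0, "yaw": 0, "gripper": -1}, {"x": 0.026, "y": -0.024, "z": 0, "yaw": 0, "gripper": -1}, {"x": 0.026, "y": -0.024, "z": 0, "yaw": 0, "gripper": -1}, {"x": 0.026, "y": -0.024, "z": 0, "yaw": 0, "gripper": -1}], "grip_force": 20}}

```text
time_s: 0.77
tool_pos: [0.3443, 0.3909, 0.231]
tcp_rot: [[0.226, 0.974, -0.0], [0.974, -0.226, -0.0], [-0.0, -0.0, -1.0]]
force: [0.6, 0.9, 0.7]
grip_width: 0.0003
```

{"name": "servo_tool", "arguments": {"moves": [{"x": 0.026, "y": -0.024, "z": 0, "yaw": 0, "gripper": -1}, {"x": 0.026, "y": -0.024, "z": 0, "yaw": 0, "gripper": -1}, {"x": 0.026, "y": -0.024, "z": 0, "yaw": 0, "gripper": -1}, {"x": 0.026, "y": -0.024, "z": 0, "yaw": 0, "gripper": -1}, {"x": 0, "y": -0.035, "z": 0, "yaw": 5, "gripper": -1}, {"x": 0, "y": -0.035, "z": 0, "yaw": 5, "gripper": -1}, {"x": 0, "y": -0.035, "z": 0, "yaw": 5, "gripper": -1}, {"x": 0, "y": -0.035, "z": 0, "yaw": 0, "gripper": -1}]}}

```text
time_s: 1.43
tool_pos: [0.447, 0.1548, 0.2308]
tcp_rot: [[-0.038, 0.999, -0.001], [0.999, 0.038, -0.0], [-0.0, -0.001, -1.0]]
force: [0.9, -0.9, -0.5]
grip_width: -0.0
```

{"name": "servo_tool", "arguments": {"moves": [{"x": 0, "y": -0.035, "z": 0, "yaw": 0, "gripper": -1}, {"x": 0, "y": -0.035, "z": 0, "yaw": 0, "gripper": -1}, {"x": 0, "y": -0.035, "z": 0, "yaw": 0, "gripper": -1}, {"x": 0, "y": -0.035, "z": 0, "yaw": 0, "gripper": -1}, {"x": 0, "y": -0.035, "z": 0, "yaw": 0, "gripper": -1}, {"x": 0, "y": -0.035, "z": 0, "yaw": 0, "gripper": -1}, {"x": 0, "y": -0.035, "z": 0, "yaw": 0, "gripper": -1}, {"x": 0, "y": -0.035, "z": 0, "yaw": 0, "gripper": -1}]}}

```text
time_s: 2.1
tool_pos: [0.4469, -0.1252, 0.2311]
tcp_rot: [[-0.034, 0.999, -0.0], [0.999, 0.034, 0.0], [0.0, -0.0, -1.0]]
force: [1.0, -1.1, -0.5]
grip_width: 0.0001
```

{"name": "servo_tool", "arguments": {"moves": [{"x": 0.0065, "y": -0.034, "z": 0, "yaw": 0, "gripper": -1}, {"x": 0.0065, "y": -0.034, "z": 0, "yaw": 0, "gripper": -1}, {"x": 0.0065, "y": -0.034, "z": 0, "yaw": 0, "gripper": -1}, {"x": 0.0065, "y": -0.034, "z": 0, "yaw": 0, "gripper": -1}, {"x": 0.0065, "y": -0.034, "z": 0, "yaw": 0, "gripper": -1}, {"x": 0.0065, "y": -0.037, "z": 0, "yaw": 0, "gripper": -1}, {"x": 0, "y": 0, "z": -0.03, "yaw": 0, "gripper": -1}, {"x": 0, "y": 0, "z": -0.03, "yaw": 0, "gripper": -1}]}}

```text
time_s: 2.77
tool_pos: [0.488, -0.3338, 0.1717]
tcp_rot: [[-0.031, 1.0, 0.004], [1.0, 0.031, -0.003], [-0.003, 0.004, -1.0]]
force: [-0.0, 0.5, -0.4]
grip_width: 0.0001
```

{"name": "servo_tool", "arguments": {"moves": [{"x": 0, "y": 0, "z": -0.03, "yaw": 0, "gripper": -1}, {"x": 0, "y": 0, "z": -0.03, "yaw": 0, "gripper": -1}, {"x": 0, "y": 0, "z": -0.03, "yaw": 0, "gripper": -1}, {"x": 0, "y": 0, "z": -0.015, "yaw": 0, "gripper": -1}, {"x": 0, "y": 0, "z": -0.01, "yaw": 0, "gripper": -1}, {"x": 0, "y": 0, "z": 0, "yaw": 0, "gripper": -1}]}}

```text
time_s: 3.27
tool_pos: [0.4848, -0.3293, 0.0538]
tcp_rot: [[-0.034, 0.999, -0.004], [0.999, 0.034, 0.003], [0.003, -0.004, -1.0]]
force: [-0.3, -0.6, 0.1]
grip_width: -0.0
```

Run:
```python
from h import *
s=manip.get_state();print(s['tool_pos'],s['force'])
for n in('top','side','wrist'):grab(n)
im=cv2.imread('pics/side.png')
cv2.imwrite('pics/c4.png',cv2.resize(im[250:370,300:450],None,fx=5,fy=5,interpolation=cv2.INTER_CUBIC))
im=cv2.imread('pics/top.png')
cv2.imwrite('pics/c5.png',cv2.resize(im[140:240,360:460],None,fx=6,fy=6,interpolation=cv2.INTER_CUBIC))
```

```text
[ 0.48483231 -0.3293387   0.05377656] [-0.2877424  -0.57900178  0.08739257]
```

View pics/c4.png

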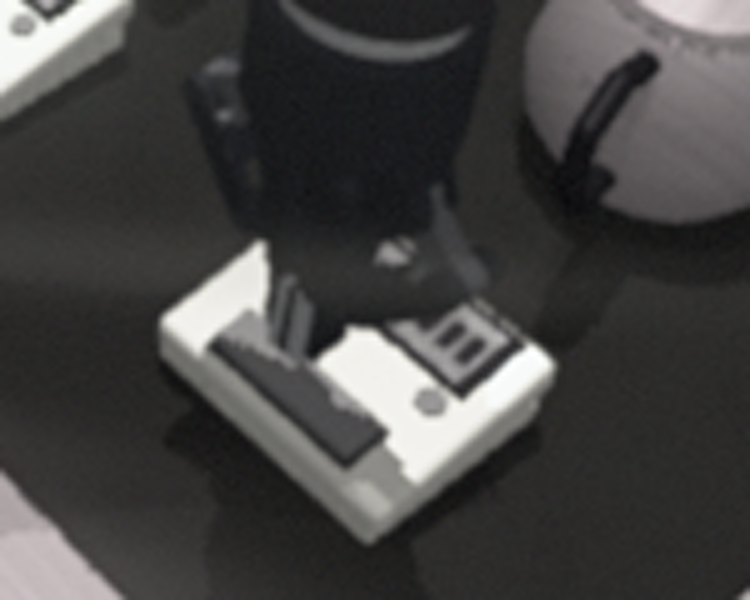

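View pics/wrist.png

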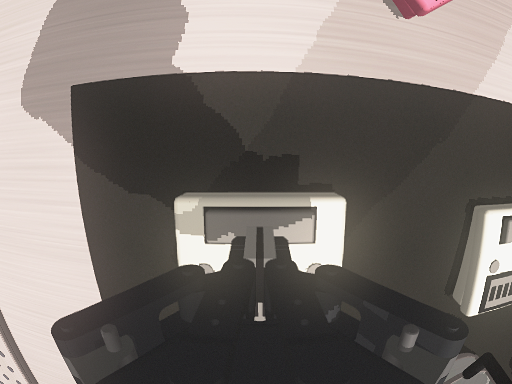

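The side crop shows the shut fingers hovering over the bar. In the wrist view the bar spans columns 204–316 and rows 207–243, with the fingers (232–290) centred on it. I'll check the bar position with the wrist camera.

Run:
```python
from h import *
np.set_printoptions(precision=4,suppress=True)
f=np.load('pics/wrist.npz');K=f['K'];V=f['V'];T=np.linalg.inv(V)
s=manip.get_state();print(s['time_s'],s['tool_pos'],s['force'])
def w(u,v,z):
    a=(u-K[0,2])/K[0,0];b=(v-K[1,2])/K[1,1];r=np.hypot(a,b)
    c=np.array([np.sin(r)*a/r,-np.sin(r)*b/r,-np.cos(r)]);q=T[:3,:3]@c
    return T[:3,3]+q*(z-T[2,3])/q[2]
for p in[(204,207),(316,207),(316,243),(204,243),(260,225)]:print(p,w(*p,.036))
def proj(P):
    c=V@np.append(P,1);a=np.array([c[0],-c[1],-c[2]]);t=np.arctan2(np.hypot(*a[:2]),a[2]);n=a[:2]/np.hypot(*a[:2])
    return K[0,0]*t*n+K[:2,2]
print('tcp px',proj(s['tool_pos']))
```

```text
3.4167 [ 0.4873 -0.3311  0.0575] [0.8387 0.9099 0.7409]
(204, 207) [ 0.4751 -0.3649  0.036 ]
(316, 207) [ 0.4729 -0.2994  0.036 ]
(316, 243) [ 0.4962 -0.297   0.036 ]
(204, 243) [ 0.4985 -0.3656  0.036 ]
(260, 225) [ 0.4851 -0.3318  0.036 ]
tcp px [261.2939 244.2882]
```

{"name": "servo_tool", "arguments": {"moves": [{"x": 0, "y": 0, "z": -0.006, "yaw": 0, "gripper": -1}, {"x": 0, "y": 0, "z": -0.006, "yaw": 0, "gripper": -1}, {"x": 0, "y": 0, "z": -0.004, "yaw": 0, "gripper": -1}, {"x": 0, "y": 0, "z": 0, "yaw": 0, "gripper": -1}, {"x": 0, "y": 0, "z": 0, "yaw": 0, "gripper": -1}]}}

```text
time_s: 3.83
tool_pos: [0.4862, -0.3303, 0.04]
tcp_rot: [[-0.034, 0.999, -0.001], [0.999, 0.034, 0.0], [0.0, -0.0, -1.0]]
force: [-0.0, -0.3, 0.0]
grip_width: 0.0001
```

{"name": "servo_tool", "arguments": {"moves": [{"x": 0, "y": 0, "z": -0.001, "yaw": 0, "gripper": -1}, {"x": 0, "y": 0, "z": -0.001, "yaw": 0, "gripper": -1}, {"x": 0, "y": 0, "z": 0, "yaw": 0, "gripper": -1}, {"x": 0, "y": 0, "z": 0, "yaw": 0, "gripper": -1}]}}

```text
time_s: 4.17
tool_pos: [0.4865, -0.3305, 0.0383]
tcp_rot: [[-0.034, 0.999, 0.0], [0.999, 0.034, -0.0], [-0.0, 0.0, -1.0]]
force: [0.7, -0.3, -0.4]
grip_width: -0.0001
```

{"name": "servo_tool", "arguments": {"moves": [{"x": 0, "y": 0, "z": -0.001, "yaw": 0, "gripper": -1}, {"x": 0, "y": 0, "z": -0.001, "yaw": 0, "gripper": -1}, {"x": 0, "y": 0, "z": 0, "yaw": 0, "gripper": -1}, {"x": 0, "y": 0, "z": 0, "yaw": 0, "gripper": -1}]}}

```text
time_s: 4.5
tool_pos: [0.4868, -0.3306, 0.0365]
tcp_rot: [[-0.034, 0.999, 0.001], [0.999, 0.034, -0.0], [-0.0, 0.001, -1.0]]
force: [0.1, 1.0, 1.6]
grip_width: 0.0
```

{"name": "servo_tool", "arguments": {"moves": [{"x": 0, "y": 0, "z": -0.001, "yaw": 0, "gripper": -1}, {"x": 0, "y": 0, "z": 0, "yaw": 0, "gripper": -1}, {"x": 0, "y": 0, "z": 0, "yaw": 0, "gripper": -1}]}}

```text
time_s: 4.75
tool_pos: [0.4869, -0.3306, 0.0355]
tcp_rot: [[-0.034, 0.999, 0.001], [0.999, 0.034, -0.0], [-0.0, 0.001, -1.0]]
force: [0.8, -0.2, 4.0]
grip_width: 0.0002
```

{"name": "servo_tool", "arguments": {"moves": [{"x": 0, "y": 0, "z": -0.001, "yaw": 0, "gripper": -1}, {"x": 0, "y": 0, "z": 0, "yaw": 0, "gripper": -1}, {"x": 0, "y": 0, "z": 0, "yaw": 0, "gripper": -1}]}}

```text
time_s: 5.0
tool_pos: [0.487, -0.3306, 0.0345]
tcp_rot: [[-0.034, 0.999, 0.001], [0.999, 0.034, -0.0], [-0.0, 0.001, -1.0]]
force: [1.5, -0.3, 3.6]
grip_width: 0.0005
```

{"name": "servo_tool", "arguments": {"moves": [{"x": 0, "y": 0, "z": -0.001, "yaw": 0, "gripper": -1}, {"x": 0, "y": 0, "z": 0, "yaw": 0, "gripper": -1}, {"x": 0, "y": 0, "z": 0, "yaw": 0, "gripper": -1}]}}

```text
time_s: 5.25
tool_pos: [0.487, -0.3306, 0.0335]
tcp_rot: [[-0.034, 0.999, 0.001], [0.999, 0.034, -0.0], [-0.0, 0.001, -1.0]]
force: [2.4, -0.7, 4.4]
grip_width: 0.0001
```

{"name": "servo_tool", "arguments": {"moves": [{"x": 0.0005, "y": 0, "z": -0.001, "yaw": 0, "gripper": -1}, {"x": 0, "y": 0, "z": 0, "yaw": 0, "gripper": -1}, {"x": 0, "y": 0, "z": 0, "yaw": 0, "gripper": -1}]}}

```text
time_s: 5.5
tool_pos: [0.4872, -0.3306, 0.0324]
tcp_rot: [[-0.034, 0.999, 0.0], [0.999, 0.034, -0.0], [-0.0, 0.0, -1.0]]
force: [2.7, 0.4, 4.9]
grip_width: -0.0
```

{"name": "servo_tool", "arguments": {"moves": [{"x": 0, "y": 0, "z": 0, "yaw": 0, "gripper": -1}]}}

```text
time_s: 5.58
tool_pos: [0.4872, -0.3307, 0.0324]
tcp_rot: [[-0.034, 0.999, 0.0], [0.999, 0.034, -0.0], [-0.0, 0.0, -1.0]]
force: [2.4, 0.7, 5.3]
grip_width: -0.0005
```

{"name": "servo_tool", "arguments": {"moves": [{"x": 0, "y": 0, "z": 0, "yaw": 0, "gripper": -1}]}}

```text
time_s: 5.67
tool_pos: [0.4872, -0.3306, 0.0324]
tcp_rot: [[-0.034, 0.999, 0.0], [0.999, 0.034, -0.0], [-0.0, 0.0, -1.0]]
force: [1.8, 0.4, 5.3]
grip_width: -0.0003
```

Contact was at about z = 0.037. The fingers are now 4.6 mm lower, with about 5.2 N upward averaged over three readings. That is past the 3 mm / 3.5 N threshold. I'll release straight up.

{"name": "servo_tool", "arguments": {"moves": [{"x": -0.0005, "y": 0, "z": 0.002, "yaw": 0, "gripper": -1}, {"x": 0, "y": 0, "z": 0.002, "yaw": 0, "gripper": -1}, {"x": 0, "y": 0, "z": 0.003, "yaw": 0, "gripper": -1}, {"x": 0, "y": 0, "z": 0.006, "yaw": 0, "gripper": -1}, {"x": 0, "y": 0, "z": 0.015, "yaw": 0, "gripper": -1}, {"x": 0, "y": 0, "z": 0.03, "yaw": 0, "gripper": -1}, {"x": 0, "y": 0, "z": 0.03, "yaw": 0, "gripper": -1}, {"x": 0, "y": 0, "z": 0.03, "yaw": 0, "gripper": -1}]}}

```text
time_s: 6.33
tool_pos: [0.485, -0.3298, 0.1509]
tcp_rot: [[-0.034, 0.999, -0.003], [0.999, 0.034, 0.001], [0.001, -0.003, -1.0]]
force: [0.5, -0.8, 0.1]
grip_width: 0.0002
```

{"name": "servo_tool", "arguments": {"moves": [{"x": 0, "y": 0, "z": 0.03, "yaw": 0, "gripper": -1}, {"x": 0, "y": 0, "z": 0.03, "yaw": 0, "gripper": -1}, {"x": -0.01, "y": 0.03, "z": 0.02, "yaw": 0, "gripper": -1}, {"x": -0.01, "y": 0.03, "z": 0, "yaw": 0, "gripper": -1}, {"x": -0.01, "y": 0.03, "z": 0, "yaw": 0, "gripper": -1}, {"x": -0.01, "y": 0.03, "z": 0, "yaw": 0, "gripper": -1}, {"x": 0, "y": 0.03, "z": 0, "yaw": 0, "gripper": -1}, {"x": 0, "y": 0, "z": 0, "yaw": 0, "gripper": -1}]}}

```text
time_s: 7.0
tool_pos: [0.4444, -0.1763, 0.2303]
tcp_rot: [[-0.037, 0.999, -0.002], [0.999, 0.037, 0.002], [0.003, -0.002, -1.0]]
force: [-0.4, 0.1, 1.1]
grip_width: -0.0004
```

Run:
```python
from h import *
a=cv2.imread('pics/crop3.png')
for n in('top','side'):grab(n)
s=manip.get_state();print(s['time_s'],s['tool_pos'],s['force'],abs(s['joint_vel']).max())
im=cv2.imread('pics/side.png')
b=cv2.resize(im[280:360,325:415],None,fx=7,fy=7,interpolation=cv2.INTER_CUBIC)
cv2.imwrite('pics/c6.png',cv2.resize(np.hstack([a,b]),(800,356)))
```

```text
7.1 [ 0.44584038 -0.17974031  0.23039319] [0.68645494 0.43040809 0.1672874 ] 0.031698931556482964
```

View pics/c6.png

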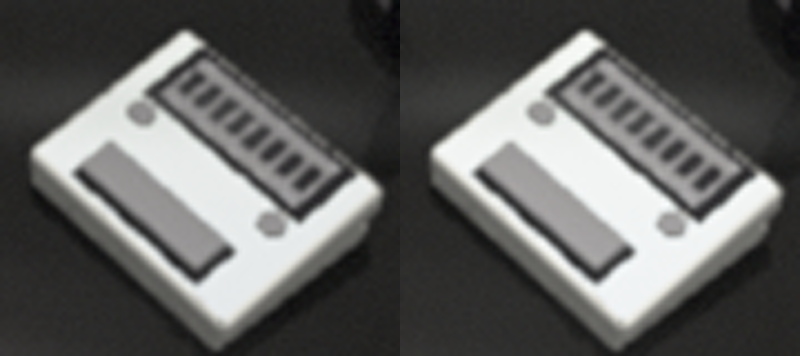

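View pics/side.png

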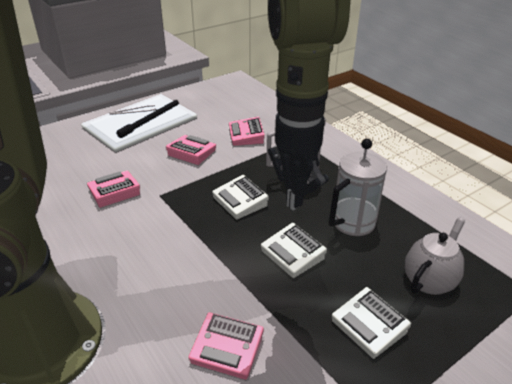

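The before and after crops match: timer_c has not moved and its bar is up again. The arm is clear at z = 0.23, so I'm handing in.

```bash
python3 -c "
from workcell import manip
print(manip.finish_job())"
```

```text
the job is handed in; nothing more can be done
None
```

I started the teapot's timer and handed the job in. It is the rightmost one, timer_c, directly in front of the round-bellied pot with the spout.

- **Press:** I pressed the centre of its start bar with the shut fingertips. They went about 4.6 mm below first contact with about 5.2 N upward, past the 3 mm / 3.5 N at which the timer registers. The bar's travel was inferred from fingertip height and force, not read directly. There was also about 2 N sideways on the fingers during the press.
- **Release:** I lifted straight up and moved the arm clear, with the fingertips at z = 0.23 m.
- **Last checks:** The before and after side pictures show timer_c unmoved and its bar up again. The fingers never came near the set keys or the other timers' bars. The force was back to noise level, and the clock read about 7.1 s of the 32 s allowed.
- **Disagreement:** The cameras differed by up to 5 mm on the bar's position. The top and wrist cameras agreed within about 4 mm, and I pressed between their estimates.

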